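# Open the tea urn's supply valve half way with its loose key

### The job

Lift the valve key (the hanging tool with a square socket at its lower end) up and off its hook, carry it to the urn's supply valve, and push it fully down over the square spindle. With the key, turn the valve counter-clockwise seen from above until its pointer stands at the half-open mark, the middle of the three marks, 45 degrees from shut; then let go, leaving the key standing on the spindle. Leave the paddle on its hook, and the mug, the jar and the tea tin where they stand.

Things in the scene. Friction and masses are not known exactly. Their poses are not given: they have to be found in the camera images.
- key: Loose steel valve key, about 180 g, 114 high. Origin: centre of the socket's mouth (lowest point as it hangs); z up to its bow. Square barrel 24 x 24, 32 high, with a blind socket 14 x 14, 24 deep, sides along x and y; round shank 14 thick from 32 to 62; flat rectangular bow (loop) from 62 to 114, 44 wide along y, 12 thick along x. Hangs on its hook, may swing a little.
- key_hook: Fixed hook stand that holds the key: foot 80 across, post 12 thick. Origin: on the table under the post. At 200 height (axis) a level wire 8 thick runs from the post along the stand's own -x for 106; the bow hangs 90 from the post.
- paddle: Steel serving paddle on the other hook, to be left there: same bow as the key's, at 100 to 152 above its lower end, but a flat blade 50 wide, 70 high and 5 thick in place of the barrel. Origin: lowest point, centre.
- paddle_hook: The other, identical hook stand. The two stands may stand in either order.
- urn: Fixed unit: hot-water urn (210 across, 340 high, axis at x = 100, y = -300 of this frame), copper pipe 18 thick along y, 28 above the table, and brass supply valve. Origin: on the table under the valve's spindle. The valve's dial is a fixed level disc 120 across, top at 48 height.
- spindle_top (a point): Top of the valve's upright spindle, on its axis, 84 above the table, turning with it. Square 12 x 12 (sides along this point's x, y) from 54 to 80 height, then a round nib 10 across, 4 high. Pointer 43 long just above the dial, along -x. Key fully down: its mouth is at 60 height. It fits in any of four quarter turns, with 1 of play a side, about 10 degrees of turning play.
- half_mark (a point): The half-open mark: the middle, larger one of three raised bars at the rim of the dial, 52 from the spindle's axis. The first bar (on the urn frame's -x side of the axis) is shut, the last (-y side) is fully open.
- valve (a joint): Opening angle of the spindle: 0 shut, 0.785 half open, 1.571 fully open; grows counter-clockwise seen from above. Stiff (about 0.1 N m): stays where it is left. Starts at 0 to 0.2.
- mug: White mug, 76 across, 85 high; origin under its centre. Bystander.
- jar: Amber jar, 60 across, 90 high; origin under its centre. Bystander near the valve.
- caddy: Small dark steel tea tin, 50 across, 80 high; origin under its centre. Stands between the hook stands. Bystander.
- key_eye (a point): Centre of the hole in the key's bow, 88 above the key's origin, same axes: hole 28 wide (y), 36 high, open along x. The hook's wire passes through it under the bow's top bar. The bow is gripped across its 44 width here.
- hook_tip (a point): Tip of the key's hook, where the wire's end turns up: 112 from the post along the stand's -x, 18 above the level wire's axis. To take the key off, raise it 15 to 27 so that the top bar clears this tip while the hole's lower bar stays under the wire, then draw it along the stand's -x by 50 or more.
Not all that is in view belongs to the job. Leave any orange or purple look-alike of the key alone.

How it is judged:
By the outcome, as a careful person would: the job done as asked, in the order asked, and still so for the second after the job is handed in, with the robot touching nothing.
It also fails if it takes over 54 s, if anything falls off the work surface, if the arm or the gripper's body presses on something with over 40 N, if the wrist force passes 120 N, or if a joint passes its speed limit or range.

### The arm

A 7-joint arm with a two-finger parallel gripper is mounted at the origin on the work surface. World frame = base frame: x ahead of the robot, y to its left, z up, the work surface at z = 0. Lengths are in m, angles in rad, forces in N, time in s.
With the tool pointing down it reaches from about 0.4 to 0.875 m from the base axis. Payload 4.4 kg.
Tool frame: the origin (TCP) lies at the very end of the fingers, on their centre line; the grasp point (between the pads) lies 19 mm behind it; z points along the fingers, y is the line along which they close (so a half turn about z gives the same grasp; the last joint's range is limited). The gripper opens to 85 mm and grips with 20 to 120 N. Pads are 22 mm wide; open, the fingers measure 114 mm over their backs; the gripper's body (76 mm by 85 mm) begins 54 mm behind the grasp point. The pads swing forward as they close: fully open they stand 13 mm farther back than shut.
Start: joints at [1.244, 0.628, 0.038, 1.517, -0.027, 0.996, -0.02], TCP at [0.168, -0.628, 0.231] pointing down, gripper open.
Joint ranges: [-3.06, 3.06], [-0.37, 2.12], [-1.25, 1.32], [0.18, 2.47], [-1.1, 4.24], [0.23, 1.98], [-2.94, 2.94]. Speed limits (rad/s): [2.57, 2.57, 3.14, 3.14, 3.14, 3.14, 3.14].

### API

Orientations are given as a unit quaternion [x, y, z, w].
In Python, from workcell import telemetry, imaging, workorder, models gives the robot as it stands.
- The arm moves only by the shell command python3 -m inch 'ROWS' [FORCE]. ROWS is text: rows parted by semicolons, each of 5 numbers parted by spaces: the shift along the world's x, y, z in units of 0.3 m (1.0 is 0.3 m), then the turn about the world's z in units of 45 degrees (1.0 is 45 degrees), then the closure, from -1 (fully open) to 1 (shut). In form: dx dy dz yaw fingers; .... A call has 1 to 5 rows; each row shifts and turns the commanded pose from where the row before left it; what a row does not reach is not made up. A row lasts 1/10 s, in which the tool goes at most 50 mm and 8.59 degrees, less where a joint would pass 70% of its speed; a pose out of reach is approached as far as the arm can. A call with a number of a shift or a turn outside -1 to 1 is refused whole. A call with a gripper value outside its range is refused whole. The fingers move at their own pace and stop on an object; FORCE is the grip in N (left out, the last holds). Time passes only in rows, so rows that do not move let the fingers close. It gives the time, the measured TCP pose, the force, the opening and the grip force at its end, in the units of the state.
- telemetry.state(): the state, without advancing time (a new reading comes with each control period).
- imaging.read_camera(name): name is "scene" or "top" or "wrist"; returns (picture, depth): 400x640x3 uint8, red, green, blue; 400x640 float32, m along the optical axis (not along the pixel's ray), 0 where there is no reading.
- imaging.camera_params(name): a dict with "intrinsics" (3x3 intrinsics, pixels), "R" (3x3) and "t" (3): a world point X has camera coordinates R X + t. Camera axes: x right, y down, z forward; pixel columns grow to the right and rows downward; lengths in m; the calibration is good to about 2 mm. A picture is of the moment at which its call begins: read the wrist's pose just before it. camera_params takes no time and is no camera call; for the wrist camera it gives the pose at the moment of the call.
- workorder.hand_in(): hands the job in; it is judged then, once.
Trained networks look in the newest picture that a camera, given by its name, has taken for a name from the list of things; names that differ only in an ending like _2 or _b are one class to them, and where a whole thing is asked for, a point or a joint stands for the part that bears it (a point fixed in the world has none). Each returns a list of dicts, best first, with "p" (0 to 1); they miss things now and then, are a little off and sometimes report something else, mostly with a low value. They report only what shows in the picture. A call takes as long as a camera call. They do not tell look-alikes from the thing itself.
- models.cut_out(name, camera): "pixels" (400x640 bool, what is visible of it) and "position" ([column, row] in pixels, amid what is visible of it).
The state is a dict: "time": time; "joint_positions": joint angles; "joint_vel": joint speeds; "joint_torque": joint torques, N m; "tcp_pos": TCP position; "tool_rot": TCP orientation; "wrist_force": force on the tool from outside, world axes, zero at the start; "moment": the same for the moment, N m; "grip_width": finger opening in m; "grasp_force": force on a finger pad.
Only numpy, scipy, OpenCV 4.12 (cv2) and the standard library are available. Lean on these libraries where they do the work, as an engineer would, in place of code of your own. Each camera call takes 0.05 s, during which the arm holds its last target. There are 200 camera calls.

## Working session

There is one attempt and no reset: what is moved stays moved. The work goes in short steps, Python scripts to look and compute and a shell command to move; the robot and the scene stay as the last step left them, time stands still between calls to the robot, and variables do not carry over. Pictures are saved under pics/ and viewed, at most 10 in all, crops included, and the job is handed in when it is done.

```bash
mkdir -p pics; cat > h.py <<'E'
import numpy as np, cv2
from workcell import telemetry, imaging, models
def shot(c):
    P=imaging.camera_params(c); im,d=imaging.read_camera(c); return im,d,P
def pts(mask,d,P):
    v,u=np.nonzero(mask&(d>0)); z=d[v,u]; K=P["intrinsics"]
    c=np.stack([(u-K[0,2])/K[0,0]*z,(v-K[1,2])/K[1,1]*z,z],1)
    return (c-np.array(P["t"]))@np.array(P["R"])
def proj(X,P):
    c=np.array(P["R"])@np.array(X)+P["t"]; q=np.array(P["intrinsics"])@c; return q[:2]/q[2]
def save(n,im): cv2.imwrite("pics/"+n,im[:,:,::-1])
E
python3 - <<'E'
from h import *
np.set_printoptions(precision=3,suppress=True)
s=telemetry.state(); print(s["time"],s["tcp_pos"],s["tool_rot"],s["grip_width"])
ims=[]
for c in("scene","top"):
    im,d,P=shot(c); ims.append(im)
    print(c,"campos",-np.array(P["R"]).T@P["t"])
    np.savez(c+".npz",im=im,d=d,K=P["intrinsics"],R=P["R"],t=P["t"])
    for n in("key","paddle","key_hook","urn","spindle_top","half_mark","key_eye","hook_tip","jar","caddy","mug"):
        for r in models.cut_out(n,c)[:2]:
            if r["p"]<.3: continue
            p=pts(r["pixels"],d,P)
            print(n,round(r["p"],2),np.round(r["position"]),len(p),*( [np.median(p,0),np.percentile(p,2,0),np.percentile(p,98,0)] if len(p) else []))
save("scene.png",ims[0]);save("top.png",ims[1])
E
```

```text
0.0 [ 0.167 -0.627  0.23 ] [ 0.992  0.13  -0.    -0.001] 0.0853719511723594
scene campos [1.558 0.355 0.987]
key 0.93 [440. 252.] 388 [0.563 0.428 0.066] [ 0.507  0.41  -0.001] [0.576 0.447 0.116]
key 0.85 [417. 224.] 336 [0.473 0.362 0.07 ] [0.449 0.346 0.003] [0.489 0.377 0.116]
paddle 0.57 [298. 211.] 431 [0.557 0.034 0.124] [0.541 0.013 0.062] [0.567 0.058 0.212]
key_hook 0.57 [394. 266.] 822 [0.605 0.307 0.013] [ 0.546  0.27  -0.001] [0.639 0.342 0.204]
urn 0.68 [123. 200.] 10344 [ 0.681 -0.411  0.183] [ 0.485 -0.536  0.008] [ 0.729 -0.137  0.317]
urn 0.32 [301. 213.] 279 [0.556 0.035 0.117] [0.548 0.02  0.067] [0.567 0.056 0.212]
spindle_top 0.52 [235. 207.] 73 [ 0.508 -0.18   0.059] [ 0.459 -0.195  0.045] [ 0.515 -0.173  0.084]
half_mark 0.81 [122. 199.] 10414 [ 0.68  -0.411  0.182] [ 0.481 -0.536  0.005] [ 0.729 -0.136  0.317]
half_mark 0.51 [355. 274.] 578 [0.692 0.22  0.06 ] [0.657 0.195 0.003] [0.701 0.242 0.082]
key_eye 0.95 [438. 254.] 370 [0.563 0.428 0.068] [0.546 0.409 0.002] [0.576 0.446 0.115]
key_eye 0.76 [388. 206.] 372 [0.523 0.276 0.164] [0.507 0.256 0.099] [0.5
[... 907 characters left out ...]
 0.053] [ 0.469 -0.198  0.044] [ 0.517 -0.175  0.085]
half_mark 0.67 [560. 176.] 15119 [ 0.6   -0.416  0.296] [ 0.474 -0.546  0.026] [ 0.716 -0.141  0.321]
key_eye 0.8 [208. 251.] 268 [0.468 0.355 0.071] [ 0.451  0.343 -0.003] [0.489 0.387 0.117]
key_eye 0.76 [234. 227.] 182 [0.517 0.268 0.208] [0.507 0.252 0.103] [0.529 0.29  0.215]
hook_tip 0.85 [228. 198.] 904 [0.597 0.299 0.013] [ 0.508  0.267 -0.001] [0.639 0.341 0.206]
jar 0.61 [374. 159.] 539 [ 0.673 -0.057  0.088] [ 0.65  -0.085  0.011] [ 0.701 -0.033  0.094]
caddy 0.86 [262. 163.] 415 [0.672 0.212 0.078] [ 0.652  0.19  -0.001] [0.704 0.241 0.083]
mug 0.68 [340. 258.] 899 [0.437 0.02  0.007] [ 0.402 -0.01  -0.001] [0.489 0.061 0.088]
```

View pics/scene.png

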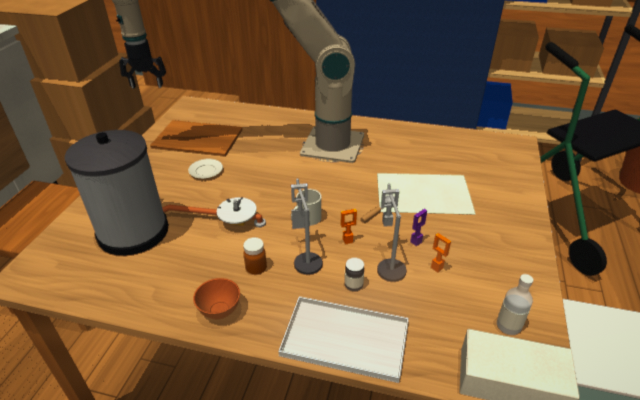

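View pics/top.png

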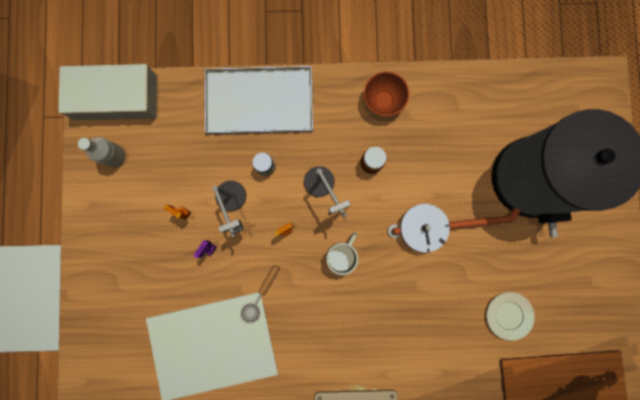

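The two hanging tools are at scene (388,206) and (301,211). The first spans z 0.099–0.212, which is 114 high, so it is the key. The second spans 0.062–0.212, so it is the paddle. The orange and purple pieces standing at (348,225), (440,252) and (418,226) are look-alikes. I'll confirm this in one enlarged crop and measure the geometry.

```bash
python3 - <<'E'
from h import *
np.set_printoptions(precision=4,suppress=True)
D={c:dict(np.load(c+".npz")) for c in("scene","top")}
for c in D: 
    D[c]["P"]=dict(intrinsics=D[c]["K"],R=D[c]["R"],t=D[c]["t"])
allp={c:pts(np.ones((400,640),bool),D[c]["d"],D[c]["P"]) for c in D}
for c,p in allp.items():
    print(c)
    # table height
    tb=p[(abs(p[:,0]-.6)<.05)&(abs(p[:,1]-.12)<.03)]; print("table z",np.median(tb[:,2]))
    near=p[(abs(p[:,0]-.56)<.12)&(abs(p[:,1]-.29)<.09)]
    f=near[(near[:,2]>.005)&(near[:,2]<.02)&(near[:,0]>.55)]; print("foot",len(f),f.min(0),f.max(0))
    w=near[(near[:,2]>.185)&(near[:,2]<.23)]
    wire=w[w[:,0]>.535]; m=wire.mean(0); print("wire",len(wire),m,np.linalg.svd(wire[:,:2]-m[:2],full_matrices=False)[2][0],"ext",wire.min(0),wire.max(0))
    b=w[w[:,0]<.535]; print("bow",len(b),b.mean(0),np.linalg.svd(b[:,:2]-b[:,:2].mean(0),full_matrices=False)[2][0],b.min(0),b.max(0))
    low=near[(near[:,2]>.09)&(near[:,2]<.15)&(near[:,0]<.545)]; print("barrel",len(low),low.mean(0) if len(low) else 0)
    v=p[(abs(p[:,0]-.5)<.1)&(abs(p[:,1]+.185)<.1)]
    for lo,hi in((.074,.095),(.056,.074),(.050,.056),(.042,.050)):
        q=v[(v[:,2]>lo)&(v[:,2]<hi)]; print(lo,len(q),q.mean(0),np.median(q,0),q.min(0),q.max(0))
a=D["scene"]["im"][170:270,280:400]; b=D["top"]["im"][195:265,385:475]
h=cv2.hconcat([cv2.resize(a,(480,400),interpolation=cv2.INTER_CUBIC),cv2.resize(b,(320,249),interpolation=cv2.INTER_CUBIC) if 0 else cv2.copyMakeBorder(cv2.resize(b,(320,249),interpolation=cv2.INTER_CUBIC),0,151,0,0,cv2.BORDER_CONSTANT)])
save("crop.png",h)
E
```

```text
scene
table z -0.0014242412890699213
foot 478 [0.552  0.2417 0.005 ] [0.6792 0.3465 0.0199]
wire 88 [0.5805 0.299  0.1999] [0.9332 0.3592] ext [0.5358 0.2788 0.1854] [0.6086 0.3138 0.2057]
bow 151 [0.5179 0.276  0.2051] [-0.3365  0.9417] [0.4931 0.254  0.1859] [0.5341 0.2984 0.219 ]
barrel 262 [0.503  0.3104 0.1153]
0.074 19 [ 0.5065 -0.1805  0.0797] [ 0.5075 -0.1804  0.0802] [ 0.4923 -0.1855  0.0745] [ 0.5131 -0.1751  0.0853]
0.056 29 [ 0.5089 -0.1796  0.0645] [ 0.5096 -0.1785  0.065 ] [ 0.496  -0.1872  0.0562] [ 0.5152 -0.1735  0.0738]
0.05 57 [ 0.5008 -0.1853  0.0519] [ 0.5066 -0.1813  0.0514] [ 0.4517 -0.2363  0.05  ] [ 0.5544 -0.1278  0.0559]
0.042 697 [ 0.5103 -0.1787  0.0465] [ 0.5126 -0.1756  0.0466] [ 0.4444 -0.2428  0.042 ] [ 0.5657 -0.1214  0.05  ]
top
table z 0.0005056976382934201
foot 629 [0.5522 0.2005 0.005 ] [0.6716 0.3751 0.0188]
wire 141 [0.5735 0.2937 0.2017] [-0.9374 -0.3481] ext [0.535  0.2769 0.1853] [0.6082 0.3117 0.2085]
bow 182 [0.5174 0.2718 0.2087] [ 0.3271 -0.945 ] [0.4954 0.2514 0.1872] [0.5348 0.2943 0.2192]
barrel 163 [0.4808 0.333  0.1141]
0.074 28 [ 0.5062 -0.1835  0.0814] [ 0.506  -0.1834  0.0815] [ 0.5011 -0.19    0.0744] [ 0.5111 -0.1778  0.088 ]
0.056 27 [ 0.496  -0.1825  0.0596] [ 0.4992 -0.1844  0.0577] [ 0.4646 -0.1934  0.056 ] [ 0.5349 -0.1368  0.0737]
0.05 398 [ 0.5053 -0.1868  0.0516] [ 0.5058 -0.1873  0.0513] [ 0.4475 -0.243   0.05  ] [ 0.5639 -0.1242  0.0559]
0.042 1364 [ 0.5063 -0.1831  0.0473] [ 0.5058 -0.1805  0.0476] [ 0.4474 -0.2659  0.0422] [ 0.5644 -0.1206  0.05  ]
```

View pics/crop.png

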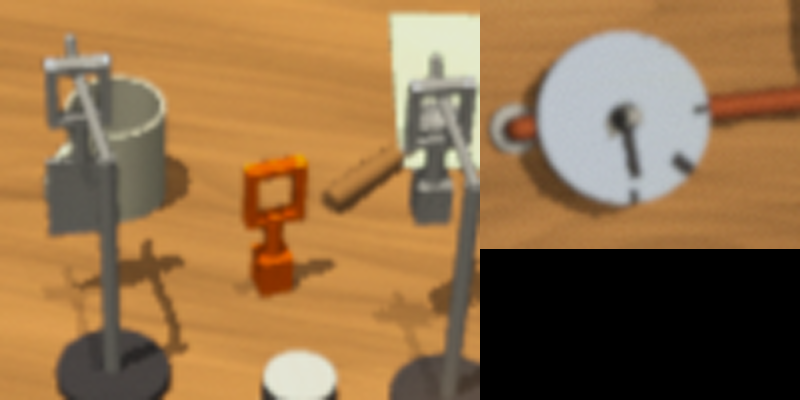

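The crop confirms it. The right-hand hanging tool (crop ~(430,170)) has the square barrel and shank, so it is the key; the left one (80,180) has the flat blade, so it is the paddle. The orange piece is a decoy. The valve pointer is at crop (632,150), near the shut bar, and the half mark is at (685,163). Moving above the key now.

```bash
python3 -m inch '.079 .119 .019 0 -1;.079 .119 .019 0 -1;.079 .119 .019 0 -1;.079 .119 .019 0 -1;.079 .119 .019 0 -1' && python3 -m inch '.079 .119 .019 0 -1;.079 .119 .019 0 -1;.079 .119 .019 0 -1;.079 .119 .019 0 -1;.079 .119 .019 0 -1' && python3 -m inch '.079 .119 .019 0 -1;.079 .119 .019 0 -1;.022 .158 0 .011 -1;.022 .158 0 .011 -1;.022 .158 0 .011 -1' && python3 -m inch '.022 .158 0 .011 -1;.022 .158 0 .011 -1;.022 .158 0 .011 -1;.022 .158 0 .011 -1;.022 .158 0 .011 -1'
```

```text
time: 1.7
tcp_pos: [0.2869, -0.4481, 0.2602]
tool_rot: [0.992, 0.13, 0.0, 0.0]
wrist_force: [1.4, -0.2, 0.0]
grip_width: 0.0851
grasp_force: 0.0
time: 2.2
tcp_pos: [0.4054, -0.2696, 0.2888]
tool_rot: [0.992, 0.13, 0.0, 0.0]
wrist_force: [1.9, -0.6, -0.4]
grip_width: 0.0854
grasp_force: 0.0
time: 2.7
tcp_pos: [0.472, -0.0556, 0.3]
tool_rot: [0.99, 0.143, 0.0, 0.0]
wrist_force: [0.3, 0.2, 0.1]
grip_width: 0.0856
grasp_force: 0.0
time: 3.2
tcp_pos: [0.5049, 0.1814, 0.3]
tool_rot: [0.986, 0.164, 0.0, 0.0]
wrist_force: [1.0, 0.2, -0.2]
grip_width: 0.0852
grasp_force: 0.0
```

```bash
python3 -m inch '.02 .154 0 .012 -1;.02 .154 0 .012 -1;0 0 0 0 -1;0 0 0 0 -1;0 0 0 0 -1'
python3 - <<'E'
from h import *
np.set_printoptions(precision=4,suppress=True)
for c in ("wrist","top"):
    im,d,P=shot(c)
    p=pts(np.ones((400,640),bool),d,P)
    n=p[(abs(p[:,0]-.55)<.1)&(abs(p[:,1]-.28)<.06)]
    b=n[(n[:,2]>.2085)&(n[:,2]<.2165)]
    if len(b): print(c,"bar",len(b),b.mean(0),np.linalg.svd(b[:,:2]-b[:,:2].mean(0),full_matrices=False)[2][0],b.min(0),b.max(0))
    w=n[(n[:,2]>.19)&(n[:,2]<.208)&(n[:,0]>.54)]
    if len(w): print("wire",len(w),w.mean(0),np.linalg.svd(w[:,:2]-w[:,:2].mean(0),full_matrices=False)[2][0])
    if c=="wrist": save("w1.png",im)
E
```

```text
time: 3.7
tcp_pos: [0.517, 0.2704, 0.2996]
tool_rot: [0.985, 0.173, -0.0, 0.001]
wrist_force: [-0.0, -0.0, 0.6]
grip_width: 0.0855
grasp_force: 0.0
wrist bar 873 [0.5164 0.2747 0.2127] [ 0.3393 -0.9407] [0.4948 0.2535 0.2086] [0.5302 0.2974 0.2164]
wire 965 [0.5758 0.2974 0.2039] [-0.933  -0.3598]
top bar 19 [0.5097 0.2642 0.2119] [-0.9679  0.2513] [0.4954 0.2528 0.2087] [0.5209 0.2728 0.216 ]
wire 83 [0.5874 0.2989 0.2019] [-0.9264 -0.3765]
```

View pics/w1.png

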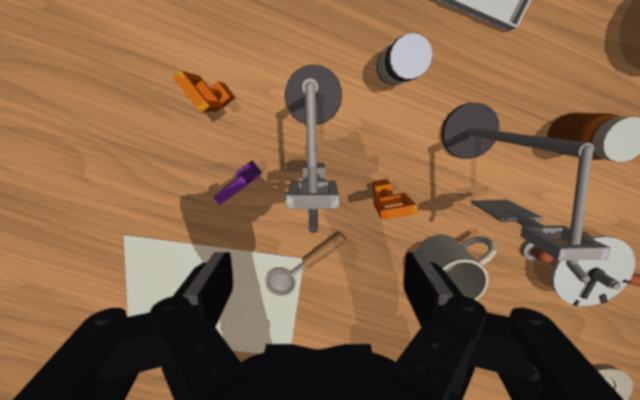

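The picture shows the key's bow at (313,190), square to the fingers, with the wire running straight up the image. The measured centre is (0.518, 0.2755), yaw about 20.3°. Going down to grip.

```bash
python3 -m inch '.004 .017 -.09 .01 -1;0 0 -.12 0 -1;0 0 -.12 0 -1;0 0 -.12 0 -1;0 0 0 0 -1' && python3 -m inch '0 0 0 0 1;0 0 0 0 1;0 0 0 0 1;0 0 0 0 1;0 0 0 0 1' 60
```

```text
time: 4.3
tcp_pos: [0.5153, 0.2737, 0.1607]
tool_rot: [0.984, 0.176, -0.004, 0.002]
wrist_force: [-0.7, -0.4, 0.5]
grip_width: 0.0853
grasp_force: 0.0
time: 4.8
tcp_pos: [0.5194, 0.2778, 0.1671]
tool_rot: [0.984, 0.177, 0.002, -0.001]
wrist_force: [-0.5, 0.5, 7.4]
grip_width: 0.0431
grasp_force: 60.1
```

```bash
python3 -m inch '0 0 .023 0 1;0 0 .023 0 1;0 0 .023 0 1;0 0 0 0 1;0 0 0 0 1'
python3 - <<'E'
from h import *
np.set_printoptions(precision=4,suppress=True)
s=telemetry.state();print(s["tcp_pos"],s["wrist_force"],s["moment"])
im,d,P=shot("scene")
p=pts(np.ones((400,640),bool),d,P)
n=p[(abs(p[:,0]-.512)<.03)&(abs(p[:,1]-.276)<.04)&(p[:,2]>.09)&(p[:,2]<.25)]
print(n[:,2].min(),np.histogram(n[:,2],12))
save("s2.png",cv2.resize(im[130:290,300:480],None,fx=3.6,fy=3.6,interpolation=cv2.INTER_CUBIC))
E
```

```text
time: 5.3
tcp_pos: [0.518, 0.2771, 0.1856]
tool_rot: [0.984, 0.177, 0.0, -0.0]
wrist_force: [0.3, -0.2, -2.6]
grip_width: 0.0431
grasp_force: 60.9
[0.518  0.2771 0.1856] [ 0.3359 -0.1827 -2.5748] [ 0.0255 -0.0578 -0.0228]
0.11506654217792647 (array([37, 31, 53, 23, 17, 26, 56, 85, 63, 80, 98, 62]), array([0.1151, 0.1263, 0.1375, 0.1487, 0.16  , 0.1712, 0.1824, 0.1936,
       0.2049, 0.2161, 0.2273, 0.2386, 0.2498]))
```

View pics/s2.png

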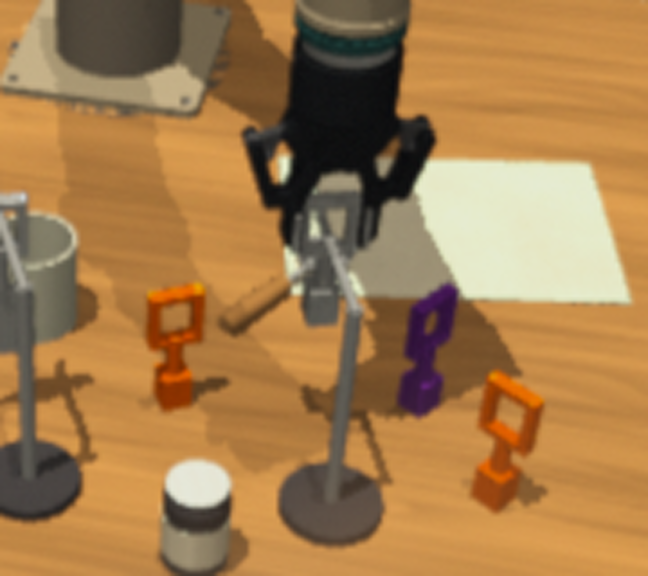

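The key has risen about 18 mm: the mouth is at ~0.115 and the bar stands above the wire. I'll raise it 2 mm more and draw it off along the stand's -x.

```bash
python3 -m inch '0 0 .008 0 1;-.031 -.012 0 0 1;-.031 -.012 0 0 1;-.031 -.012 0 0 1;-.031 -.012 0 0 1' && python3 -m inch '-.062 -.023 0 0 1;-.062 -.023 0 0 1;-.062 -.023 0 0 1;0 0 .1 0 1;0 0 .1 0 1'
```

```text
time: 5.85
tcp_pos: [0.4795, 0.2622, 0.1878]
tool_rot: [0.984, 0.177, -0.0, 0.0]
wrist_force: [-0.6, -0.1, -1.7]
grip_width: 0.0435
grasp_force: 60.9
time: 6.35
tcp_pos: [0.4231, 0.2411, 0.248]
tool_rot: [0.984, 0.178, -0.001, 0.001]
wrist_force: [1.3, -0.4, -2.4]
grip_width: 0.0432
grasp_force: 61.5
```

```bash
python3 -m inch '0 0 .1 0 1;0 0 0 0 1;0 0 0 0 1;0 0 0 0 1'
python3 - <<'E'
from h import *
from scipy.spatial.transform import Rotation as Ro
np.set_printoptions(precision=4,suppress=True)
s=telemetry.state();print(s["tcp_pos"],s["wrist_force"]);T=np.array(s["tcp_pos"]);R=Ro.from_quat(s["tool_rot"])
for c in("scene","top","wrist"):
    im,d,P=shot(c)
    p=pts(np.ones((400,640),bool),d,P)
    q=R.inv().apply(p-T)   # tool frame
    n=(abs(q[:,0])<.04)&(abs(q[:,1])<.035)&(q[:,2]>.005)&(q[:,2]<.09)
    q=q[n]
    for lo in np.arange(.0,.09,.01):
        z=q[(q[:,2]>lo)&(q[:,2]<=lo+.01)]
        if len(z): print(c,"tool z",round(lo,2),len(z),z.mean(0),z.min(0)[:2],z.max(0)[:2])
# spindle, pointer, bars from the top picture
im,d,P=shot("top"); save("t3.png",cv2.resize(im[190:270,380:480],None,fx=6,fy=6,interpolation=cv2.INTER_CUBIC))
s=models.cut_out("spindle_top","top"); print(s[0]["p"],s[0]["position"],(s[0]["pixels"]).sum())
E
```

```text
time: 6.75
tcp_pos: [0.424, 0.2412, 0.2767]
tool_rot: [0.984, 0.177, -0.001, 0.001]
wrist_force: [0.4, -0.8, -2.5]
grip_width: 0.0435
grasp_force: 61.7
[0.424  0.2412 0.2767] [ 0.4162 -0.7769 -2.524 ]
scene tool z 0.0 11 [0.0023 0.0002 0.0073] [-0.0021 -0.0213] [0.0047 0.0186]
scene tool z 0.01 14 [ 0.0023 -0.0002  0.0142] [-0.007  -0.0061] [0.0078 0.0054]
scene tool z 0.02 17 [ 0.0013 -0.0006  0.0243] [-0.0034 -0.0064] [0.0067 0.0052]
scene tool z 0.03 39 [ 0.0011 -0.0004  0.0363] [-0.015  -0.0133] [0.0131 0.0108]
scene tool z 0.04 35 [0.006  0.0005 0.0444] [-0.0079 -0.0125] [0.0114 0.0105]
scene tool z 0.05 36 [ 0.0047 -0.0007  0.0556] [-0.0171 -0.014 ] [0.0126 0.0111]
scene tool z 0.06 29 [0.0052 0.0017 0.0646] [-0.013  -0.0128] [0.0127 0.0113]
scene tool z 0.07 1 [0.0073 0.0049 0.0702] [0.0073 0.0049] [0.0073 0.0049]
wrist tool z 0.0 112 [0.0031 0.003  0.0069] [ 0.0012 -0.021 ] [0.0045 0.0204]
wrist tool z 0.01 156 [ 0.0028 -0.0006  0.0149] [-0.0011 -0.007 ] [0.0046 0.0062]
wrist tool z 0.02 130 [ 0.0026 -0.0008  0.0248] [-0.0014 -0.0074] [0.0044 0.006 ]
wrist tool z 0.03 764 [ 0.0017 -0.0009  0.0363] [-0.0122 -0.0126] [0.0096 0.011 ]
wrist tool z 0.04 178 [ 0.0089 -0.0005  0.045 ] [ 0.0084 -0.0128] [0.0096 0.0111]
wrist tool z 0.05 141 [ 0.0088 -0.0011  0.0549] [ 0.0083 -0.0128] [0.0094 0.0109]
wrist tool z 0.06 127 [ 0.0088 -0.001   0.0644] [ 0.0082 -0.013 ] [0.0093 0.0108]
0.67 [426.0, 230.9] 73
```

View pics/t3.png

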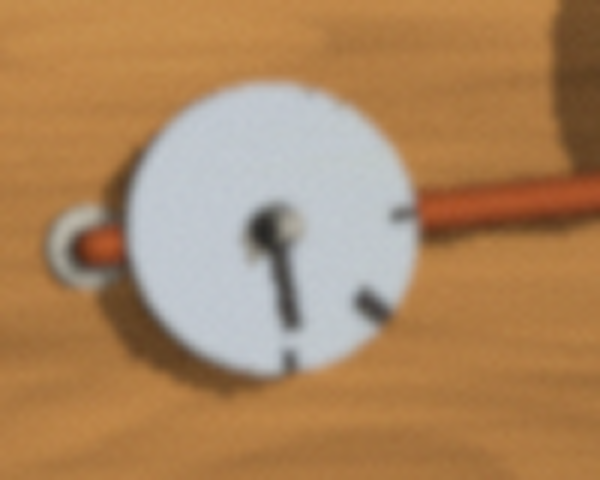

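The key is held squarely, with its mouth ~69 mm beyond the TCP and its axis at tool (-3, -1) mm. In the crop the dial centre is at (272,229), the shut bar at (290,360), the half mark at (372,305) and the open bar at (403,214). That makes the urn yaw ~7.3°, with the pointer tip (292,325) about 4–5° open. I'll carry the key to a viewing spot beside the valve.

```bash
python3 -m inch '.007 -.141 -.006 -.019 1;.007 -.141 -.006 -.019 1;.007 -.141 -.006 -.019 1;.007 -.141 -.006 -.019 1;.007 -.141 -.006 -.019 1' >/dev/null && python3 -m inch '.007 -.141 -.006 -.019 1;.007 -.141 -.006 -.019 1;.007 -.141 -.006 -.019 1;.007 -.141 -.006 -.019 1;.007 -.141 -.006 -.019 1' && python3 -m inch '0 0 0 0 1;0 0 0 0 1;0 0 0 0 1'
cat > look.py <<'E'
from h import *
from scipy.spatial.transform import Rotation as Ro
import sys
np.set_printoptions(precision=4,suppress=True)
s=telemetry.state();T=np.array(s["tcp_pos"]);R=Ro.from_quat(s["tool_rot"])
print("joints",np.array(s["joint_positions"]),"T",T,"yaw",np.degrees(np.arctan2(R.as_matrix()[1,0],R.as_matrix()[0,0])))
im,d,P=shot("wrist"); save(sys.argv[1],im)
p=pts(np.ones((400,640),bool),d,P); q=R.inv().apply(p-T)
n=q[(abs(q[:,0])<.04)&(abs(q[:,1])<.035)&(q[:,2]>.005)&(q[:,2]<.09)]
b=n[n[:,2]>.04]; print("barrel front x",np.median(b[:,0]),"y",np.percentile(b[:,1],[1,99]),"zmax",n[:,2].max())
C=np.array([.506,-.183]); v=p[np.linalg.norm(p[:,:2]-C,axis=1)<.075]
for lo,hi in((.081,.088),(.074,.081),(.062,.074)):
    z=v[(v[:,2]>lo)&(v[:,2]<hi)&(np.linalg.norm(v[:,:2]-C,axis=1)<.02)]
    if len(z): print("spindle",lo,len(z),z.mean(0),z.min(0),z.max(0),cv2.minAreaRect((z[:,:2]*1000).astype(np.float32)))
dk=v[(v[:,2]>.044)&(v[:,2]<.05)]; (cc,ax,_)=cv2.fitEllipse(cv2.convexHull((dk[:,:2]*1000).astype(np.float32))); print("dial",cc,ax,np.median(dk[:,2]))
E
python3 look.py w4.png
```

```text
time: 8.0
tcp_pos: [0.4458, -0.1827, 0.2595]
tool_rot: [0.995, 0.103, -0.0, -0.0]
wrist_force: [1.2, -0.0, -1.9]
grip_width: 0.0431
grasp_force: 61.7
time: 8.3
tcp_pos: [0.446, -0.1798, 0.2595]
tool_rot: [0.995, 0.104, -0.0, -0.001]
wrist_force: [0.3, 0.1, -2.1]
grip_width: 0.0436
grasp_force: 62.1
joints [ 0.3558  0.3523 -0.041   1.9367  0.0177  0.8539 -1.0562] T [ 0.446  -0.1798  0.2595] yaw 11.967686701354873
barrel front x 0.008684555068529365 y [-0.0127  0.0108] zmax 0.06900267923392339
spindle 0.081 100 [ 0.5054 -0.1824  0.0841] [ 0.4986 -0.189   0.081 ] [ 0.511  -0.1761  0.0868] ((505.16265869140625, -182.8788604736328), (11.357514381408691, 11.641029357910156), 11.320843696594238)
spindle 0.074 37 [ 0.5044 -0.182   0.08  ] [ 0.4986 -0.1888  0.0746] [ 0.5115 -0.1763  0.081 ] ((504.9361267089844, -182.15802001953125), (11.544737815856934, 11.76138973236084), 11.015735626220703)
spindle 0.062 8 [ 0.5072 -0.1773  0.0668] [ 0.5027 -0.1798  0.0629] [ 0.5106 -0.1762  0.07  ] ((507.1903381347656, -176.80857849121094), (3.141120195388794, 8.501687049865723), 69.35005187988281)
dial (505.08221435546875, -182.36465454101562) (118.77678680419922, 119.19231414794922) 0.048901769348259704
```

View pics/w4.png

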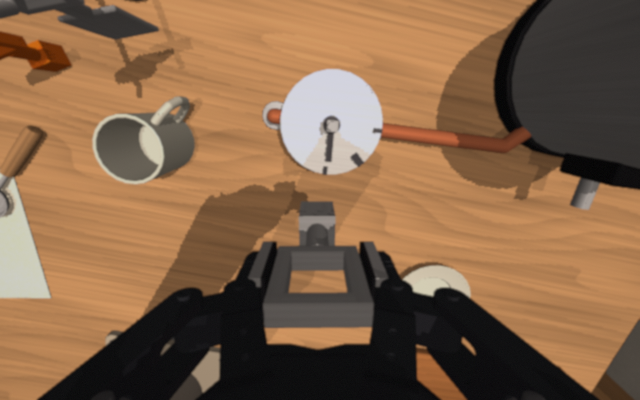

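The wrist view shows the spindle at (332,125), the dial centre at the same place, the pointer at (329,150), and the key barrel at (317,215) in the fingers. The spindle axis is at (0.5051, -0.1825), yaw ~11.2°. The TCP should go to (0.5084, -0.1828).

```bash
python3 -m inch '.052 -.003 0 -.016 1;.052 -.003 0 0 1;.052 -.002 0 0 1;.052 -.002 0 0 1;0 0 -.08 0 1' >/dev/null && python3 -m inch '0 0 -.09 0 1;0 0 -.09 0 1;0 0 -.06 0 1;0 0 0 0 1;0 0 0 0 1'; python3 -m inch '0 0 0 0 1;0 0 0 0 1'
```

```text
time: 9.35
tcp_pos: [0.5089, -0.183, 0.1642]
tool_rot: [0.995, 0.098, 0.0, -0.0]
wrist_force: [-0.1, -0.3, -1.2]
grip_width: 0.0433
grasp_force: 61.9
time: 9.55
tcp_pos: [0.5093, -0.184, 0.1651]
tool_rot: [0.995, 0.097, 0.001, 0.0]
wrist_force: [-0.3, 0.5, -2.3]
grip_width: 0.0431
grasp_force: 61.9
```

```bash
python3 -m inch '-.002 .002 -.01 0 1;0 0 -.01 0 1;0 0 -.01 0 1;0 0 -.01 0 1;0 0 0 0 1'; python3 -m inch '0 0 -.01 0 1;0 0 -.01 0 1;0 0 0 0 1'
```

```text
time: 10.05
tcp_pos: [0.5075, -0.1833, 0.1512]
tool_rot: [0.995, 0.097, -0.0, -0.0]
wrist_force: [0.2, -0.2, -1.6]
grip_width: 0.0433
grasp_force: 61.9
time: 10.35
tcp_pos: [0.5077, -0.1833, 0.1454]
tool_rot: [0.995, 0.097, -0.0, -0.0]
wrist_force: [0.2, -0.9, -2.1]
grip_width: 0.0435
grasp_force: 61.9
```

```bash
python3 -m inch '0 0 -.01 0 1;0 0 -.01 0 1;0 0 -.01 0 1;0 0 -.01 0 1;0 0 0 0 1'; python3 -m inch '0 0 -.008 0 1;0 0 -.008 0 1;0 0 0 0 1'
```

```text
time: 10.85
tcp_pos: [0.5077, -0.1833, 0.1334]
tool_rot: [0.995, 0.097, -0.0, -0.0]
wrist_force: [-0.8, -0.8, -1.9]
grip_width: 0.0432
grasp_force: 61.9
time: 11.15
tcp_pos: [0.5079, -0.1835, 0.1292]
tool_rot: [0.995, 0.097, 0.0, 0.0]
wrist_force: [-0.1, 0.9, 0.2]
grip_width: 0.0432
grasp_force: 62.3
```

```bash
python3 -m inch '0 0 -.006 0 1;0 0 -.006 0 1;0 0 0 0 1;0 0 0 0 1'; python3 - <<'E'
from h import *
s=telemetry.state(); print(s["wrist_force"],s["moment"],s["tcp_pos"])
E
```

```text
time: 11.55
tcp_pos: [0.5084, -0.1835, 0.1288]
tool_rot: [0.995, 0.097, 0.001, 0.0]
wrist_force: [-5.7, 2.8, 29.1]
grip_width: 0.0436
grasp_force: 65.3
[-5.66980056  2.82141918 29.09987298] [0.67028713 1.68635274 0.02252108] [ 0.50841883 -0.18347483  0.12877817]
```

Seated: the force rises at TCP 0.129, which puts the mouth at 0.060. I'll relieve the push and turn, letting the TCP follow the key's small offset.

```bash
python3 -m inch '0 0 .009 .1 1;0 .001 0 .1 1;0 .001 0 .1 1;0 .001 0 .1 1;-.001 .001 0 .1 1'; python3 -m inch '0 .001 0 .1 1;0 .001 0 .1 1;-.001 .001 0 .1 1;0 .001 0 .1 1;0 0 0 0 1'; python3 - <<'E'
from h import *
s=telemetry.state(); print(s["wrist_force"],s["moment"],s["tcp_pos"],s["joint_positions"])
E
```

```text
time: 12.05
tcp_pos: [0.5081, -0.1817, 0.1291]
tool_rot: [0.957, 0.291, 0.001, 0.0]
wrist_force: [-0.4, 1.5, 7.9]
grip_width: 0.0433
grasp_force: 63.0
time: 12.55
tcp_pos: [0.5076, -0.1807, 0.1291]
tool_rot: [0.9, 0.436, 0.001, 0.0]
wrist_force: [-1.7, 1.8, 8.8]
grip_width: 0.0428
grasp_force: 63.1
[-1.65318554  1.83953979  8.83733281] [ 0.36398982  0.50975035 -0.08227231] [ 0.50761644 -0.18066856  0.12913804] [ 0.44747972  0.62041555 -0.23652825  1.92248209  0.23429275  0.62402864
 -0.6050558 ]
```

```bash
cat > v.py <<'E'
from h import *
import sys
a=[]
for c in("scene","top","wrist"):
    im,d,P=shot(c); u,v=proj([.5051,-.1825,.05],P)
    x,y=int(np.clip(u,35,600)),int(np.clip(v,35,364))
    h=35 if c!="wrist" else 35
    a.append(cv2.resize(im[y-h:y+h,x-h:x+h],(265,265),interpolation=cv2.INTER_CUBIC)); print(c,u,v)
save(sys.argv[1],cv2.hconcat(a))
E
python3 v.py v5.png
```

```text
scene 235.32610894026024 208.71211991255765
top 424.4197215665216 227.66063023370583
wrist 316.380328277683 210.339463246917
```

View pics/v5.png

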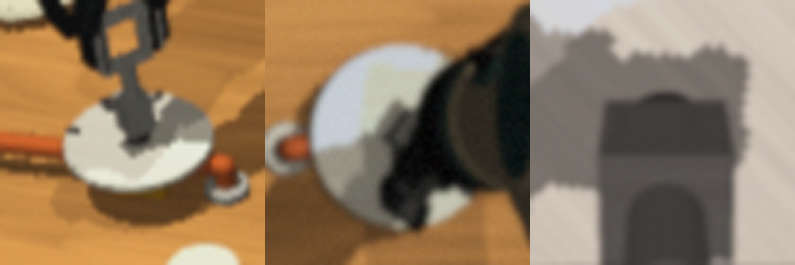

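The pointer is hidden behind the key in every view. By geometry a 12 mm square in a 14 mm socket lags about 10.6°, so the spindle should be at ~41° yaw and needs 52.3°. I'll turn another ~10.5°, then let go, back off and look.

```bash
python3 -m inch '0 .001 0 .08 1;-.001 0 0 .08 1;0 .001 0 .075 1;0 0 0 0 1;0 0 0 0 1'; python3 -m inch '0 0 0 0 -1;0 0 0 0 -1;0 0 0 0 -1;0 0 0 0 -1;0 0 0 0 -1'; python3 -m inch '0 0 .08 0 -1;0 0 .1 0 -1;0 0 .1 0 -1;-.1 .1 .1 0 -1;-.1 .1 .1 0 -1' ; python3 -m inch '-.1 .1 .05 0 -1;-.1 .1 .05 0 -1;-.05 .05 0 0 -1;0 0 0 0 -1;0 0 0 0 -1'
cat > m.py <<'E'
from h import *
import sys
from scipy.spatial.transform import Rotation as Ro
np.set_printoptions(precision=4,suppress=True)
C=np.array([.5051,-.1825]); a=[]
for c in("top","wrist","scene"):
    im,d,P=shot(c); u,v=proj([*C,.05],P); x,y=int(np.clip(u,45,594)),int(np.clip(v,45,354)); print(c,u,v)
    a.append(cv2.resize(im[y-45:y+45,x-45:x+45],(265,265),interpolation=cv2.INTER_CUBIC))
    p=pts(np.ones((400,640),bool),d,P); r=np.linalg.norm(p[:,:2]-C,axis=1)
    k=p[(r<.04)&(p[:,2]>.1)]
    if len(k): print("key top z",k[:,2].max(),"mean",k.mean(0))
    b=k[k[:,2]>.165]
    if len(b)>5: print("bow rect",b.mean(0),cv2.minAreaRect((b[:,:2]*1000).astype(np.float32)))
    g=p[(p[:,2]>.0505)&(p[:,2]<.058)&(r>.017)&(r<.047)]
    if len(g): print("pointer pts",len(g),np.round(np.sort(np.degrees(np.arctan2(g[:,1]-C[1],g[:,0]-C[0]))%360-187.3)))
save(sys.argv[1],cv2.hconcat(a))
E
python3 m.py v6.png
```

```text
time: 13.2
tcp_pos: [0.5072, -0.1802, 0.1291]
tool_rot: [0.856, 0.517, 0.0, 0.0]
wrist_force: [-1.4, 1.3, 8.5]
grip_width: 0.043
grasp_force: 63.1
time: 13.7
tcp_pos: [0.5069, -0.1804, 0.128]
tool_rot: [0.856, 0.517, -0.0, -0.0]
wrist_force: [-0.1, 0.6, 0.2]
grip_width: 0.0856
grasp_force: 0.0
time: 14.2
tcp_pos: [0.4487, -0.1223, 0.2706]
tool_rot: [0.857, 0.516, 0.0, -0.0]
wrist_force: [-0.5, 0.9, 0.6]
grip_width: 0.0857
grasp_force: 0.0
time: 14.7
tcp_pos: [0.3747, -0.048, 0.3001]
tool_rot: [0.856, 0.517, 0.0, 0.001]
wrist_force: [0.3, 0.7, 0.2]
grip_width: 0.0857
grasp_force: 0.0
top 424.4197215665216 227.66063023370583
key top z 0.17795008154475028 mean [ 0.5068 -0.182   0.156 ]
bow rect [ 0.5061 -0.1832  0.1734] ((506.4477233886719, -183.41983032226562), (11.913352966308594, 42.95296859741211), 60.41912841796875)
pointer pts 134 [-187. -182. -181. -179. -179. -175. -171. -170. -167. -165. -162. -159.
 -159. -158. -156. -155. -155. -153. -153. -151. -151. -150. -144. -142.
 -142. -140. -140. -135. -133. -129. -127. -123. -121. -121. -120. -119.
 -113. -109. -102.  -97.  -96.  -95
[... 1324 characters left out ...]
   40.
   41.   41.   41.   41.   41.   41.   41.   41.   41.   42.   42.   42.
   42.   42.   43.   43.   43.   43.   43.   43.   43.   43.   44.   44.
   44.   44.   44.   44.   44.   44.   44.   45.   45.   45.   45.   46.
   46.   46.   46.   46.   46.   47.   47.   47.   47.   48.   48.   49.
   61.   68.  128.  143.  143.  156.  161.  162.  163.  164.]
scene 235.32610894026024 208.71211991255765
key top z 0.17666836347556106 mean [ 0.5077 -0.1801  0.1457]
bow rect [ 0.507  -0.1799  0.171 ] ((505.99859619140625, -180.5578155517578), (17.506023406982422, 47.29267501831055), 57.693241119384766)
pointer pts 13 [-176. -167. -149. -138. -115.  -93.  -69.  -45.  -37.   79.   93.  112.
  126.]
```

View pics/v6.png

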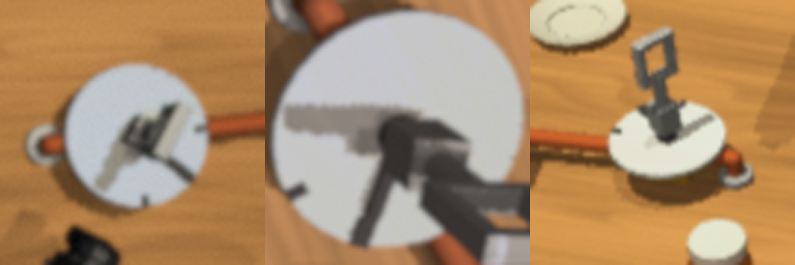

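The key stands fully down: bow top at ~0.176 against 0.174 expected. The pointer (wrist crop 360,235) sits at or near the half mark. I'll measure its angle from rectified pixels by radius.

```bash
cat > ang.py <<'E'
from h import *
C=np.array([.5051,-.1825])
th=np.arange(-25,115,.5)
def ray(gray,P,r,z):
    a=np.radians(th+187.3); X=np.stack([C[0]+r*np.cos(a),C[1]+r*np.sin(a),np.full_like(a,z)])
    c=np.array(P["R"])@X+np.array(P["t"])[:,None]; q=np.array(P["intrinsics"])@c; m=(q[:2]/q[2]).astype(np.float32)
    return cv2.remap(gray,m[:1],m[1:],cv2.INTER_LINEAR)[0]
for c in("wrist","top"):
    im,d,P=shot(c); g=cv2.cvtColor(im,cv2.COLOR_RGB2GRAY)
    for r,z in((.022,.053),(.026,.053),(.03,.053),(.034,.053),(.038,.053),(.041,.053),(.049,.05),(.052,.05),(.055,.05)):
        l=ray(g,P,r,z); dk=l<.62*np.percentile(l,75)
        e=np.flatnonzero(np.diff(np.r_[0,dk.astype(int),0])); print(c,r,[(th[i],th[j-1],int(l[i:j].min())) for i,j in zip(e[::2],e[1::2])],int(np.percentile(l,75)))
E
python3 ang.py
```

```text
wrist 0.022 [(np.float64(29.5), np.float64(71.5), 52), (np.float64(84.5), np.float64(114.5), 51)] 154
wrist 0.026 [(np.float64(30.0), np.float64(50.0), 59), (np.float64(64.0), np.float64(69.5), 98), (np.float64(82.0), np.float64(114.5), 50)] 189
wrist 0.03 [(np.float64(31.0), np.float64(48.5), 60), (np.float64(79.5), np.float64(114.5), 53)] 198
wrist 0.034 [(np.float64(32.0), np.float64(48.0), 60), (np.float64(78.0), np.float64(114.5), 51)] 198
wrist 0.038 [(np.float64(33.5), np.float64(47.5), 58), (np.float64(75.5), np.float64(114.5), 51)] 198
wrist 0.041 [(np.float64(35.0), np.float64(47.0), 61), (np.float64(77.0), np.float64(114.5), 51)] 198
wrist 0.049 [(np.float64(36.0), np.float64(47.0), 66), (np.float64(82.0), np.float64(114.5), 52)] 198
wrist 0.052 [(np.float64(-4.5), np.float64(-0.5), 98), (np.float64(36.5), np.float64(47.0), 66), (np.float64(83.0), np.float64(114.5), 51)] 198
wrist 0.055 [(np.float64(-5.0), np.float64(0.0), 72), (np.float64(37.0), np.float64(47.0), 67), (np.float64(84.5), np.float64(114.5), 51)] 198
top 0.022 [(np.float64(26.0), np.float64(36.0), 90), (np.float64(89.5), np.float64(114.5), 77)] 160
top 0.026 [(np.float64(97.5), np.float64(114.5), 78)] 183
top 0.03 [(np.float64(104.0), np.float64(114.5), 67)] 196
top 0.034 [(np.float64(38.0), np.float64(47.0), 100), (np.float64(109.0), np.float64(114.5), 62)] 197
top 0.038 [(np.float64(38.0), np.float64(48.0), 78), (np.float64(113.0), np.float64(114.5), 100)] 197
top 0.041 [(np.float64(38.5), np.float64(48.0), 76)] 198
top 0.049 [(np.float64(39.0), np.float64(48.0), 74)] 197
top 0.052 [(np.float64(39.0), np.float64(48.0), 74)] 197
top 0.055 [(np.float64(-2.5), np.float64(0.0), 109), (np.float64(39.5), np.float64(47.0), 76), (np.float64(88.0), np.float64(88.0), 120)] 195
```

Pointer and half mark agree within about 1°: 43.2° against 43.5° from the top, and ~44.4° against 44.7° from the wrist after centring. The gripper is clear and nothing else was touched, so I'm handing in.

```bash
python3 -c "
from workcell import workorder; print(workorder.hand_in())"
```

```text
the job is handed in; nothing more can be done
None
```

The key stands fully down on the spindle and the valve pointer is at the half-open mark, within about 1° as measured in two camera views. The gripper is clear of everything and the job was handed in at about 15 s; the hand-in returned no verdict.

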